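# Change the wire machine's gear at its H-gate

### The arm

A 6-joint arm with a two-finger parallel gripper is mounted at the origin on the work surface. World frame = base frame: x ahead of the robot, y to its left, z up, the work surface at z = 0. Lengths are in m, angles in rad, forces in N, time in s.
With the tool pointing down it reaches from about 0.3 to 0.875 m from the base axis. Payload 4.2 kg.
Tool frame: the origin (TCP) lies at the very end of the fingers, on their centre line; the grasp point (between the pads) lies 19 mm behind it; z points along the fingers, y is the direction in which the jaws open and shut (so a half turn about z gives the same grasp; the last joint's range is limited). The gripper opens to 85 mm and grips with 20 to 120 N. Pads are 22 mm wide; open, the fingers measure 114 mm over their backs; the gripper's body (76 mm by 85 mm) begins 54 mm behind the grasp point. The pads swing forward as they close: fully open they stand 13 mm farther back than shut.
Start: joints at [-1.337, 0.32, 1.565, -0, 1.257, -0.02], TCP at [0.144, -0.557, 0.231] pointing down, gripper open.
Joint ranges: [-3.11, 3.11], [-0.84, 2.01], [0.21, 2.61], [-1.34, 4.49], [0.05, 2.63], [-2.56, 2.56]. Speed limits (rad/s): [2.57, 2.57, 3.14, 3.14, 3.14, 3.14].

### API

Orientations are given as a rotation vector (axis times angle).
In Python, from station import env gives the robot as it stands. The module is installed in compiled form; this text tells all that it offers.
- The arm moves only by the shell command python3 -m jog 'ROWS' [FORCE]. ROWS is JSON, a list of rows, each a list of 7 numbers: the shift along the tool's x, y, z in cm, then the turn, a rotation vector about the tool's x, y, z in rad, then the opening, from 0 (shut) to 1 (fully open). In form: [[dx, dy, dz, ax, ay, az, fingers], ...]. A call has 1 to 5 rows; each row shifts and turns the commanded pose from where the row before left it, along the tool's axes as they then stand; what a row does not reach is not made up. A row lasts 1/8 s, in which the tool goes at most 62.5 mm and 10.7 degrees, less where a joint would pass 70% of its speed; a pose out of reach is approached as far as the arm can. A call is refused whole if a number of a shift passes 6.25 or a number of a turn 0.188, either way. A call with a gripper value outside its range is refused whole. The fingers move at their own pace and stop on an object; FORCE is the grip in N (left out, the last holds). Time passes only in rows, so rows that do not move let the fingers close. It gives the time, the measured TCP pose, the force and the opening at its end, in the units of the state.
- env.get_state(): the state, without advancing time (a new reading comes with each control period).
- env.get_image(name): name is "scene" or "top" or "wrist"; returns the picture (480x640x3 uint8, red, green, blue); there is no depth.
- env.calibration(name): a dict with "intrinsics" (3x3 intrinsics, pixels), "rvec" (rotation vector, rad) and "tvec" (3), from world to camera coordinates, as OpenCV has them; the wrist camera has in their place "mount" (4x4, takes a point from camera to tool coordinates, whose origin is the TCP and whose axes are the flange's). Camera axes: x right, y down, z forward; pixel columns grow to the right and rows downward; lengths in m; the calibration is good to about 2 mm. A picture is of the moment at which its call begins: read the wrist's pose just before it. calibration takes no time and is no camera call.
- env.hand_in(): hands the job in, once; it reports no verdict.
Trained networks look in the newest picture that a camera, given by its name, has taken for a name from the list of things; names that differ only in an ending like _2 or _b are one class to them, and where a whole thing is asked for, a point or a joint stands for the part that bears it (a point fixed in the world has none). Each returns a list of dicts, best first, with "score" (0 to 1); they miss things now and then, are a little off and sometimes report something else, mostly with a low value. They report only what shows in the picture. A call takes as long as a camera call.
- env.regions_of(name, camera): "pixels" (480x640 bool, what is visible of it).
- env.landmark_of(name, camera): "at" ([x, y, z] in m, in world coordinates, good to about 4 mm: a listed point, or the origin of a listed thing).
The state is a dict: "time": time; "joint_positions": joint angles; "joint_velocities": joint speeds; "tau": joint torques, N m; "eef_pos": TCP position; "ee_rot": TCP orientation; "contact_force": force on the tool from outside, world axes, zero at the start; "ft_torque": the same for the moment, N m; "opening": opening from 0.0 (shut) to 1.0 (fully open).
Only numpy, scipy, OpenCV 4.12 (cv2) and the standard library are available. Lean on these libraries where they do the work, as an engineer would, in place of code of your own. Each camera call takes 0.05 s, during which the arm holds its last target.

### The job

The change lever of the wire machine stands somewhere along the left-hand slot of its H-gate, as seen from the robot. Push it with the fingers, without gripping it, to the middle, across the gate and then fully home at the end of the right-hand slot that the raised brass ring marks, and leave it there with the hand clear. Leave the jar, the bowl and the wooden block where they stand.

Things in the scene. Friction and masses are not known exactly. Their poses are not given: they have to be found in the camera images.
- machine: green gearbox, 150 x 120 mm, fixed to the bench; origin on the bench under the gate's centre, axes as gate_centre. Turned up to about 30 degrees either way. Left of it (to y = +133 mm) is a copper-wound drum, right (to y = -172 mm) a grey motor, both lower than 85 mm
- gate_centre (a point): centre of the H-gate, on the upper face of its bare aluminium plate (124 x 100 mm), 80 mm above the bench. x runs along the two long slots to the far end, y to the left, z up. Long slots: centred at about y = +21 and -21 mm, 17 mm wide, ends at x = +33 and -33 mm
- gate: the two tongues of the gate plate, 25 mm wide (y), with 5 mm rounded corners, that stop the lever: they leave a 15 mm wide cross slot between them at x = 0, joining the long slots. Origin and axes those of machine
- select (a joint): sideways lean of the lever, rad, positive to the left (+y of gate_centre), stops at -0.38 and 0.38; about 0.31 to 0.38 is in the left-hand long slot, -0.31 to -0.38 in the right-hand one. Pivots about the gate's x axis, 55 mm below gate_centre. It is stiff (about 2 N at the grip) and stays where it is left, without spring or detent
- shift (a joint): fore-and-aft lean of the lever, rad, positive to the far end (+x of gate_centre), 0 at the cross slot (which allows about +-0.045), stops at -0.41 and 0.41, the ends of the long slots. Same pivot point, 55 mm below gate_centre; it leans with select. As stiff as select, and stays where it is left
- grip_mid (a point): middle of the lever's black barrel grip, on its axis, 104 mm from the pivot. The grip is 29 mm across and 56 mm long, reaching from 76 to 132 mm from the pivot (upright: 101 to 157 mm above the bench), on a 10 mm steel stem. z along the lever, upwards
- ring (a point): centre of the raised brass ring mark (21 mm across) on the gate plate beyond one end of the right-hand slot, at x = +47 or -47 mm, y = -20 mm from gate_centre: it marks the slot end next to it. A brass bar mark (20 x 6 mm) lies at the right-hand slot's other end; a pair of studs and a square mark the left-hand slot's ends
- jar: loose purple jar with white cap, 68 mm across, 62 mm high, left of the machine; origin at the centre of its underside
- bowl: loose white ceramic bowl, 84 mm across, 35 mm high, right of the machine; origin at the centre of its underside
- block: loose wooden block, 35 x 70 x 24 mm, on the robot's side of the machine; origin at the centre of its underside

How it is judged:
By the outcome, as a careful person would: the job done as asked, in the order asked, and still so for the second after the job is handed in, with the robot touching nothing.
It also fails if it takes over 64 s, if anything falls off the work surface, if the arm or the gripper's body presses on something with over 40 N, if the wrist force passes 120 N, or if a joint passes its speed limit or range.

## Working session

There is one attempt and no reset: what is moved stays moved. The work goes in short steps, Python scripts to look and compute and a shell command to move; the robot and the scene stay as the last step left them, time stands still between calls to the robot, and variables do not carry over. Pictures are saved under pics/ and viewed, and the job is handed in when it is done.

```bash
mkdir -p pics; cat > h.py <<'E'
import numpy as np,cv2
from station import env
from scipy.spatial.transform import Rotation as R
def save(cam,fn):
    im=env.get_image(cam); cv2.imwrite('pics/'+fn,im[:,:,::-1]); return im
def proj(cam,P):
    c=env.calibration(cam)
    p,_=cv2.projectPoints(np.float64(P).reshape(-1,3),np.float64(c['rvec']),np.float64(c['tvec']),np.float64(c['intrinsics']),None)
    return p.reshape(-1,2)
E
python3 - <<'E'
from h import *
s=env.get_state();print({k:np.round(v,3) for k,v in s.items()})
for cam in ['scene','top']:
    save(cam,cam+'0.png')
    for n in ['machine','gate_centre','grip_mid','ring','jar','bowl','block']:
        print(cam,n,[(np.round(d['at'],4),round(d['score'],2)) for d in env.landmark_of(n,cam)[:3]])
E
```

```text
{'time': np.float64(0.0), 'joint_positions': array([-1.337,  0.32 ,  1.566, -0.   ,  1.257, -0.02 ]), 'joint_velocities': array([ 0.   , -0.001,  0.001,  0.   ,  0.001, -0.   ]), 'tau': array([ 2.0000e-03, -4.1552e+01, -2.3416e+01,  0.0000e+00,  8.0000e-03,
       -0.0000e+00]), 'eef_pos': array([ 0.144, -0.556,  0.23 ]), 'ee_rot': array([-3.115, -0.397,  0.   ]), 'contact_force': array([-0.441, -0.259,  0.418]), 'ft_torque': array([ 0.027, -0.007,  0.066]), 'opening': np.float64(1.0)}
scene machine [(array([ 0.5659, -0.1145,  0.001 ]), 0.58)]
scene gate_centre [(array([ 0.5673, -0.1135,  0.0771]), 0.97)]
scene grip_mid []
scene ring [(array([ 0.5211, -0.144 ,  0.0807]), 0.6)]
scene jar [(array([4.935e-01, 1.326e-01, 1.000e-04]), 0.6)]
scene bowl [(array([ 6.541e-01, -3.667e-01,  3.000e-04]), 0.73)]
scene block []
top machine [(array([ 0.563 , -0.117 ,  0.0018]), 0.83)]
top gate_centre [(array([ 0.5649, -0.1132,  0.0784]), 0.73)]
top grip_mid [(array([ 0.5605, -0.0763,  0.1223]), 0.64)]
top ring [(array([ 0.5239, -0.1383,  0.0833]), 0.39)]
top jar [(array([ 0.4958,  0.1252, -0.0032]), 0.6)]
top bowl [(array([ 0.6511, -0.361 ,  0.0019]), 0.67)]
top block [(array([ 0.4359, -0.1469,  0.0017]), 0.85)]
```

View pics/scene0.png

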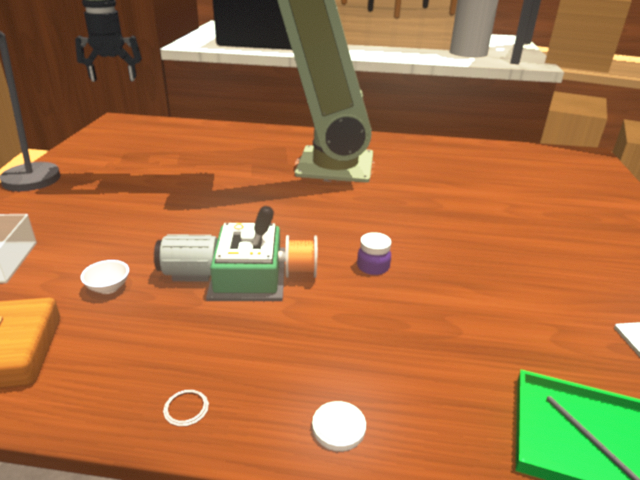

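View pics/top0.png

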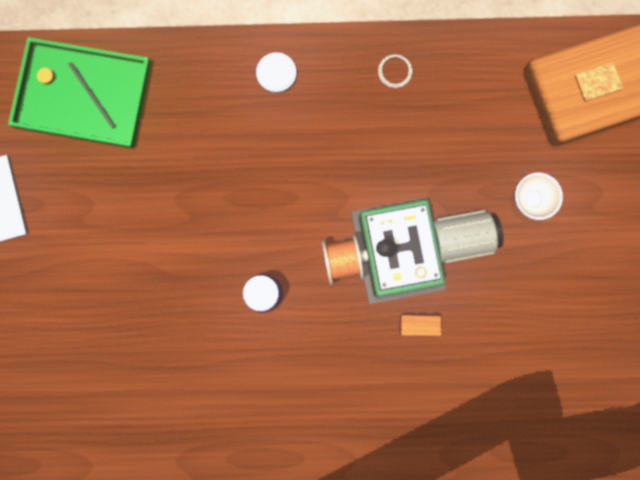

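The top view shows the ring at about (420,271), on the robot's side of the right-hand slot, and the bar at about (409,218) on the far side. The grip is at about (386,247), over the left slot. I'll zoom in next and work out the yaw and the lean.

```bash
python3 - <<'E'
from h import *
im=cv2.imread('pics/top0.png')[185:315,310:470]; a=cv2.resize(im,None,fx=5,fy=4.6,interpolation=cv2.INTER_CUBIC)
cv2.imwrite('pics/topz.png',a)
im=cv2.imread('pics/scene0.png')[195:305,200:330]; cv2.imwrite('pics/scz.png',cv2.resize(im,None,fx=5,fy=5,interpolation=cv2.INTER_CUBIC))
E
```

```text
(no output)
```

View pics/topz.png

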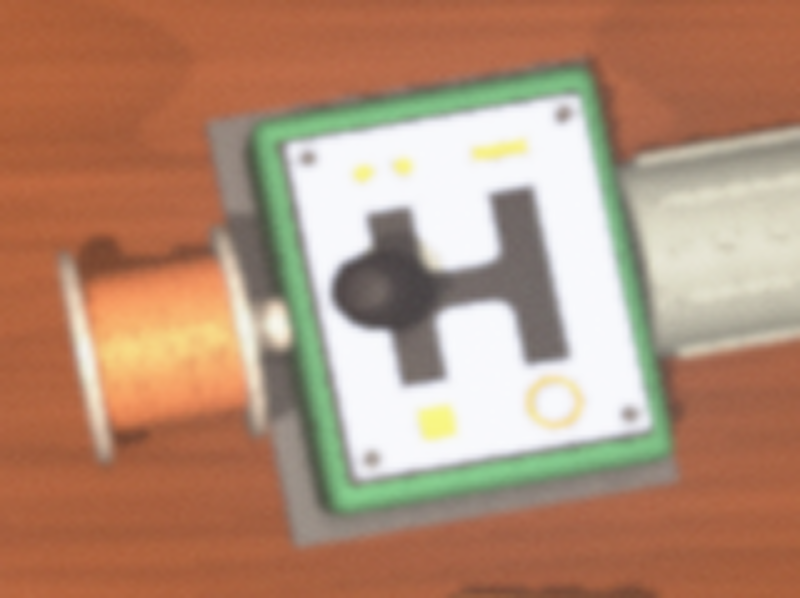

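View pics/scz.png

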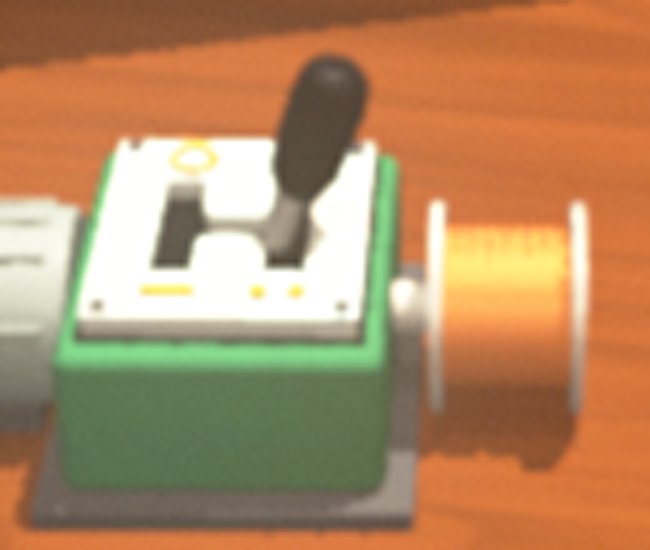

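```bash
cat >> h.py <<'E'
def back(cam,uv,z):
    c=env.calibration(cam);K=np.float64(c['intrinsics']);Rm=R.from_rotvec(c['rvec']).as_matrix();t=np.float64(c['tvec'])
    C=-Rm.T@t; d=Rm.T@np.linalg.inv(K)@np.array([uv[0],uv[1],1.]); return C+d*(z-C[2])/d[2]
def lever(G,yaw,sel,sh,L):  # point at distance L along lever
    Rg=R.from_euler('z',yaw); a=R.from_euler('x',-sel)*R.from_euler('y',sh)
    return np.r_[G[:2],G[2]-.055]+(Rg*a).apply([0,0,L])
E
python3 - <<'E'
from h import *
z=np.array([[283,143],[580,95],[652,430],[355,482]],float)/[5,4.6]+[310,185]-.4
P=np.array([back('top',p,.08) for p in z]);print(P.round(4))
G=P.mean(0);e=(P[0]+P[1]-P[2]-P[3]);print('G',G,'yaw',np.arctan2(e[1],e[0]), np.linalg.norm(e)/2)
f=P[0]+P[3]-P[1]-P[2];print(np.arctan2(-f[0],f[1]),np.linalg.norm(f)/2)
for c,o,s in (('top',(310,185),(5,4.6)),('scene',(200,195),(5,5))):
  print(c)
  yaw=np.arctan2(e[1],e[0])
  for sel in(.34,):
   for sh in(-.1,0,.1,.2): print(sel,sh,((proj(c,[lever(G,yaw,sel,sh,L) for L in(.08,.104,.132)])-o)*s).round(0).tolist())
E
```

```text
[[ 0.6196 -0.053   0.08  ]
 [ 0.6347 -0.1538  0.08  ]
 [ 0.5113 -0.173   0.08  ]
 [ 0.495  -0.0731  0.08  ]]
G [ 0.5651639  -0.11324682  0.08      ] yaw 0.15718069331815093 0.12554080253507446
0.15534909963284638 0.10159516711392551
top
0.34 -0.1 [[399.0, 316.0], [384.0, 322.0], [365.0, 330.0]]
0.34 0 [[394.0, 294.0], [377.0, 293.0], [356.0, 292.0]]
0.34 0.1 [[390.0, 272.0], [371.0, 264.0], [349.0, 254.0]]
0.34 0.2 [[386.0, 250.0], [366.0, 235.0], [343.0, 217.0]]
scene
0.34 -0.1 [[300.0, 169.0], [320.0, 115.0], [344.0, 50.0]]
0.34 0 [[299.0, 180.0], [319.0, 128.0], [342.0, 65.0]]
0.34 0.1 [[297.0, 191.0], [316.0, 143.0], [339.0, 84.0]]
0.34 0.2 [[295.0, 205.0], [313.0, 160.0], [336.0, 106.0]]
```

```bash
cat >> h.py <<'E'
G=np.array([.5652,-.1132,.08]);YAW=.156
def prfl(): # approx barrel
    return [(.076,.009),(.085,.0135),(.104,.0145),(.12,.0135),(.128,.011),(.132,.006)]
def sil(cam,sel,sh,prj=None):
    pts=[]
    Rg=R.from_euler('z',YAW)*R.from_euler('x',-sel)*R.from_euler('y',sh)
    th=np.linspace(0,2*np.pi,24,endpoint=False)
    for L,r in prfl(): pts.append(Rg.apply(np.c_[r*np.cos(th),r*np.sin(th),0*th+L])+[G[0],G[1],.025])
    p=(prj or (lambda P:proj(cam,P)))(np.concatenate(pts))
    m=np.zeros((480*4,640*4),np.uint8); h=cv2.convexHull(np.float32(p*4+2)); cv2.fillConvexPoly(m,np.int32(h.round()),1)
    return m>0
def fit(masks):  # dict cam->mask
    from scipy.optimize import minimize
    M={c:cv2.resize(m.astype(np.uint8),None,fx=4,fy=4,interpolation=0)>0 for c,m in masks.items()}
    def cost(v,c=None):
        t=0
        for c,m in M.items():
            s=sil(c,*v); t+=1-(s&m).sum()/max(1,(s|m).sum())
        return t
    best=min(((cost((a,b)),a,b) for a in np.arange(-.4,.41,.1) for b in np.arange(-.4,.41,.1)))
    r=minimize(cost,best[1:],method='Nelder-Mead',options=dict(initial_simplex=np.array(best[1:])+[[0,0],[.05,0],[0,.05]],xatol=.002,fatol=1e-3))
    return r.x,r.fun
def look(tag,cams=('scene','top')):
    out={}
    for c in cams:
        save(c,f'{c}{tag}.png')
        r=env.regions_of('grip_mid',c)
        if r:
            out[c]=r[0]['pixels']; print(c,r[0]['score'],out[c].sum(),fit({c:out[c]}))
    if len(out)>1: print('both',fit(out))
    return out
E
python3 - <<'E'
from h import *
o=look('1')
for c,m in o.items():
    ys,xs=np.where(m);print(c,xs.min(),xs.max(),ys.min(),ys.max())
E
```

```text
scene 0.68 478 (array([0.31044331, 0.00364256]), np.float64(0.16381987577639756))
top 0.48 1180 (array([-0.4, -0.4]), np.float64(1.0))
both (array([0.31044331, 0.00364256]), np.float64(1.1638198757763976))
scene 253 271 206 244
top 243 282 274 311
```

The scene-mask fit gives select ≈ 0.31 and shift ≈ 0, so the lever is nearly level with the cross slot. The "top" mask was actually the jar, so I'm ignoring it. Next I'll move above the left side of the machine with the fingers shut.

```bash
python3 -m jog '[[0,0,-3,0,0,0.097,0],[2,-1.5,-3.5,0,0,0,0],[4.2,-3.7,0,0,0,0,0],[4.2,-3.7,0,0,0,0,0],[4.2,-3.7,0,0,0,0,0]]' 40; python3 -m jog '[[4.2,-3.7,0,0,0,0,0],[4.2,-3.7,0,0,0,0,0],[4.2,-3.7,0,0,0,0,0],[4.2,-3.7,0,0,0,0,0],[0,0,0,0,0,0,0]]'
cat >> h.py <<'E'
def where():
    s=env.get_state();p=np.array(s['eef_pos'])-G;r=R.from_euler('z',-YAW)
    g=r.apply(p);Rt=R.from_rotvec(s['ee_rot']).as_matrix();f=np.array(s['contact_force'])
    print('t',round(float(s['time']),2),'world',np.round(s['eef_pos'],4),'gate mm',(g*1000).round(1),'tool x ang rel',round(float(np.arctan2(Rt[1,0],Rt[0,0])-YAW),3),'zaxis',Rt[:,2].round(3),'F gate',r.apply(f).round(1),'q',np.round(s['joint_positions'],2),'open',round(float(s['opening']),2))
    return g,Rt
E
python3 -c "
from h import *
where()"
```

```text
time: 1.62
eef_pos: [0.2698, -0.408, 0.2965]
ee_rot: [3.131, 0.245, 0.001]
contact_force: [1.4, -0.1, -0.2]
opening: 0.001
time: 2.25
eef_pos: [0.4135, -0.2343, 0.2964]
ee_rot: [-3.131, -0.255, -0.001]
contact_force: [-0.8, 0.6, 0.5]
opening: 0.003
t 2.25 world [ 0.4135 -0.2343  0.2964] gate mm [-168.7  -96.1  216.4] tool x ang rel 0.007 zaxis [ 0.001  0.    -1.   ] F gate [-0.7  0.7  0.5] q [-0.54  0.12  1.66  0.    1.36  0.87] open 0.0
```

```bash
python3 -m jog '[[4.2,-4.5,0,0,0,0.007,0],[4.2,-4.5,0,0,0,0,0],[4.2,-4.5,0,0,0,0,0],[4.2,-4.5,0,0,0,0,0],[0,0,0,0,0,0,0]]'
python3 - <<'E'
from h import *
where()
save('wrist','w1.png'); c=env.calibration('wrist'); print(c)
for n in ['gate_centre','grip_mid','ring']:
    print(n,[(np.round(d['at'],4),round(d['score'],2)) for d in env.landmark_of(n,'wrist')[:3]])
E
```

```text
time: 2.88
eef_pos: [0.5521, -0.0316, 0.2956]
ee_rot: [-3.132, -0.242, 0.0]
contact_force: [-0.8, -0.5, -0.1]
opening: 0.002
t 2.88 world [ 0.5521 -0.0316  0.2956] gate mm [-2.000e-01  8.270e+01  2.156e+02] tool x ang rel -0.002 zaxis [-0.  0. -1.] F gate [-0.8 -0.3 -0.1] q [-0.08  0.25  1.5   0.    1.39  1.34] open 0.0
{'intrinsics': array([[403.06069466,   0.        , 325.49128321],
       [  0.        , 403.06069466, 244.82727218],
       [  0.        ,   0.        ,   1.        ]]), 'mount': array([[-1.43996555e-03, -9.58506094e-01, -2.85068402e-01,
         7.26574589e-02],
       [ 9.99998953e-01, -1.33916881e-03, -5.48508985e-04,
        -2.05102434e-04],
       [ 1.43994492e-04, -2.85068894e-01,  9.58507019e-01,
        -1.42095232e-01],
       [ 0.00000000e+00,  0.00000000e+00,  0.00000000e+00,
         1.00000000e+00]])}
gate_centre [(array([ 0.566 , -0.1151,  0.0792]), 0.59)]
grip_mid [(array([ 0.5627, -0.0792,  0.1226]), 0.76), (array([ 0.5625, -0.1157, -0.0006]), 0.5)]
ring [(array([ 0.524 , -0.1367,  0.082 ]), 0.73)]
```

View pics/w1.png

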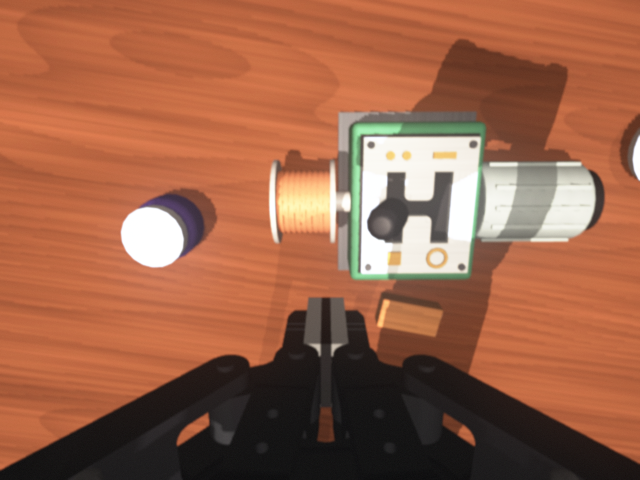

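The wrist view agrees: the grip is at about (387,218), level with the cross slot or very near it, with the cross slot at row ~210. The shut fingers are about 13 mm wide. Next I'll descend on the left of the grip.

```bash
python3 -m jog '[[0.2,0,5,0,0,0,0],[0,0,5,0,0,0,0],[0,0,5,0,0,0,0],[0,0,3.1,0,0,0,0],[0,0,0,0,0,0,0]]'
python3 - <<'E'
from h import *
where()
o=look('2',('scene',)); save('wrist','w2.png')
E
```

```text
time: 3.7
eef_pos: [0.5504, -0.0348, 0.1136]
ee_rot: [-3.133, -0.231, 0.008]
contact_force: [-0.2, 1.1, 0.4]
opening: -0.002
t 3.7 world [ 0.5504 -0.0348  0.1136] gate mm [-2.5 79.8 33.6] tool x ang rel -0.009 zaxis [-0.005  0.    -1.   ] F gate [-0.   1.2  0.4] q [-0.08  0.39  1.78 -0.    0.98  1.34] open -0.0
scene 0.86 484 (array([ 0.3218132 , -0.02283745]), np.float64(0.1661337766977874))
```

View pics/w2.png

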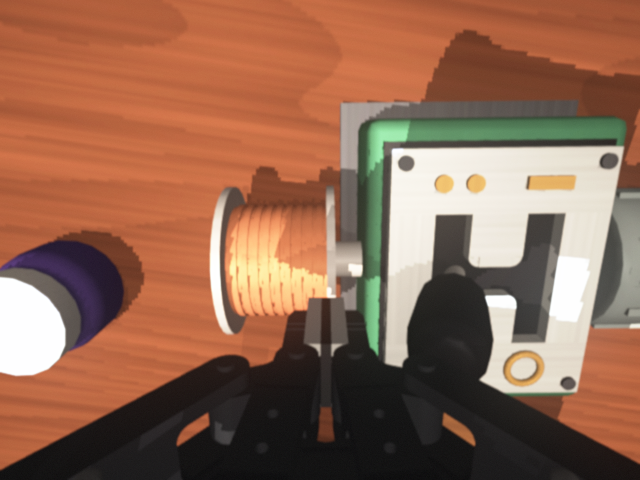

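View pics/scene2.png

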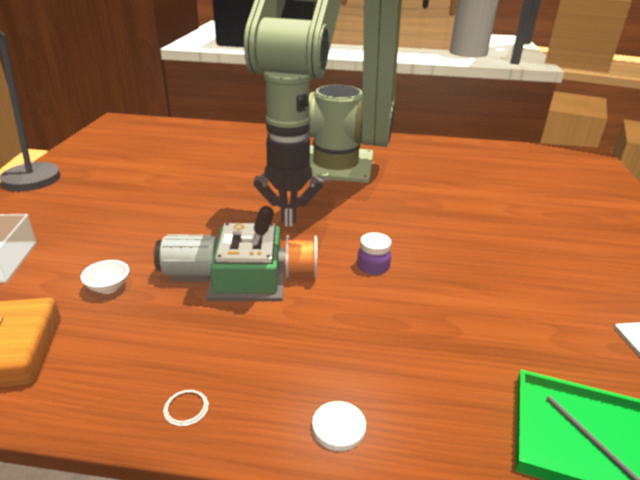

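```bash
cat >> h.py <<'E'
def wproj(P,s=None):
    c=env.calibration('wrist');s=s or env.get_state();M=np.array(c['mount'])
    Rt=R.from_rotvec(s['ee_rot']).as_matrix();q=(np.float64(P).reshape(-1,3)-np.array(s['eef_pos']))@Rt
    q=(q-M[:3,3])@M[:3,:3]; K=np.array(c['intrinsics']); q=q@K.T; return q[:,:2]/q[:,2:]
def gate2w(p): return R.from_euler('z',YAW).apply(p)+G
E
python3 - <<'E'
from h import *
im=cv2.imread('pics/w2.png')
g=[[x,y,0] for x in(-.033,.033) for y in (-.0295,-.0125,.0125,.0295)]+[[x,y,0] for x in(-.0075,.0075) for y in(-.0125,.0125)]
for p in wproj(gate2w(g)): cv2.circle(im,tuple(int(v) for v in p.round()),2,(0,0,255),-1)
for sh,col in((-.05,(255,0,0)),(0,(0,255,0)),(.05,(0,255,255))):
    a=wproj([lever(G,YAW,.33,sh,L) for L in np.linspace(.055,.132,12)])
    cv2.polylines(im,[np.int32(a.round())],False,col,1)
cv2.imwrite('pics/w2m.png',cv2.resize(im[100:420,300:640],None,fx=2,fy=1.85))
E
```

```text
(no output)
```

View pics/w2m.png

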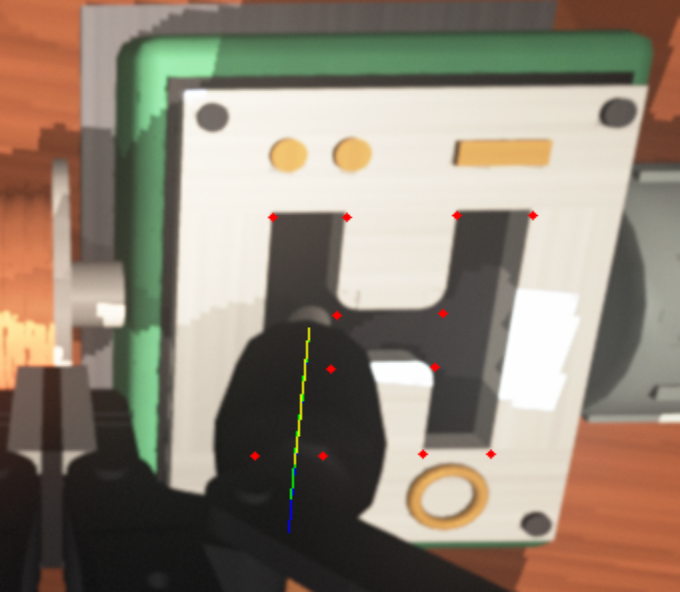

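Allowing for the overlay's ~1 mm offset, the stem sits in line with the cross slot (shift ≈ 0). I'll push right in short steps.

```bash
python3 -m jog '[[0.35,1.0,0,0,0,0,0],[0,0.8,0,0,0,0,0],[0,0.6,0,0,0,0,0],[0,0.6,0,0,0,0,0],[0,0,0,0,0,0,0]]'
python3 - <<'E'
from h import *
where()
o=look('3',('scene',)); save('wrist','w3.png')
E
```

```text
time: 4.47
eef_pos: [0.5605, -0.0632, 0.1151]
ee_rot: [3.132, 0.235, -0.0]
contact_force: [0.5, -0.3, 0.8]
opening: 0.002
t 4.47 world [ 0.5605 -0.0632  0.1151] gate mm [ 3.1 50.1 35.1] tool x ang rel -0.006 zaxis [-0.    -0.001 -1.   ] F gate [ 0.4 -0.4  0.8] q [-0.13  0.4   1.76 -0.    0.98  1.29] open 0.0
scene 0.61 436 (array([0.1640625 , 0.01328125]), np.float64(0.14879649890590807))
```

View pics/w3.png

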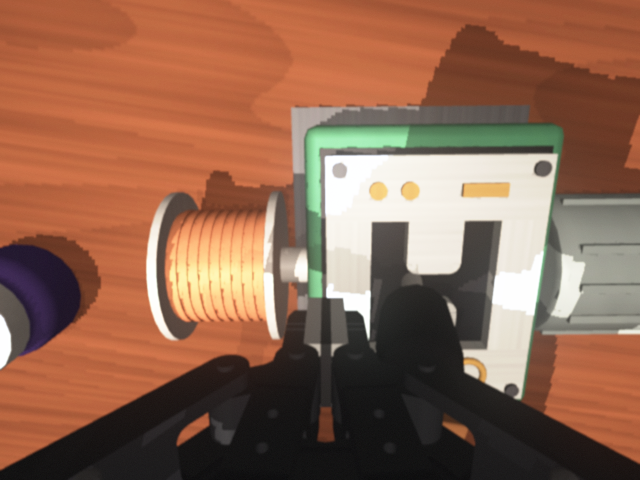

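The lever is moving through: the stem at about (412,278) has entered the cross slot. I'll continue.

```bash
python3 -m jog '[[-0.1,0.8,0,0,0,0,0],[0,0.8,0,0,0,0,0],[0,0.8,0,0,0,0,0],[0,0.8,0,0,0,0,0],[0,0,0,0,0,0,0]]'
python3 - <<'E'
from h import *
where()
o=look('4',('scene',)); save('wrist','w4.png')
E
```

```text
time: 5.25
eef_pos: [0.566, -0.0954, 0.1174]
ee_rot: [3.131, 0.235, 0.007]
contact_force: [-0.8, 0.5, 9.0]
opening: 0.001
t 5.25 world [ 0.566  -0.0954  0.1174] gate mm [ 3.5 17.5 37.4] tool x ang rel -0.006 zaxis [ 0.005 -0.002 -1.   ] F gate [-0.7  0.7  9. ] q [-0.19  0.41  1.73 -0.    0.99  1.23] open 0.0
scene 0.92 416 (array([-0.09639893,  0.01624146]), np.float64(0.19510869565217392))
```

View pics/w4.png

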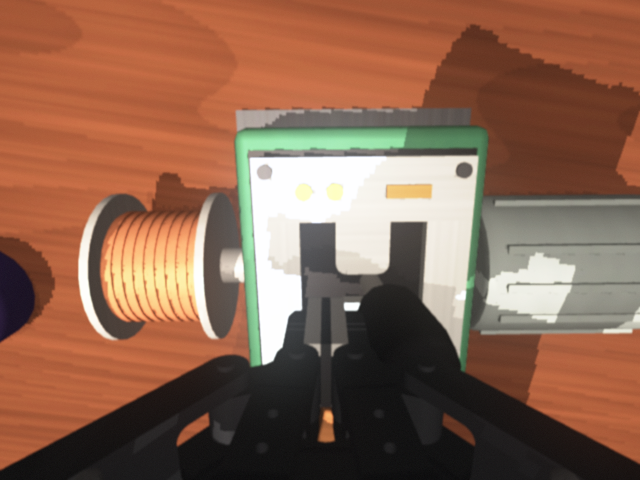

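The lever is about 0.10 rad right of upright and moving freely. I'll continue to the right-hand slot.

```bash
python3 -m jog '[[-0.1,0.7,0,0,0,0,0],[0,0.7,0.1,0,0,0,0],[0,0.6,0.1,0,0,0,0],[0,0.4,0,0,0,0,0],[0,0,0,0,0,0,0]]'
python3 - <<'E'
from h import *
where()
o=look('5',('scene',)); save('wrist','w5.png')
E
```

```text
time: 6.02
eef_pos: [0.5665, -0.1187, 0.1127]
ee_rot: [3.132, 0.235, -0.002]
contact_force: [-1.0, -0.6, -0.0]
opening: 0.001
t 6.03 world [ 0.5665 -0.1187  0.1127] gate mm [ 0.4 -5.6 32.7] tool x ang rel -0.006 zaxis [-0.001 -0.    -1.   ] F gate [-1.1 -0.5 -0. ] q [-0.23  0.42  1.72 -0.    0.99  1.2 ] open 0.0
scene 0.82 451 (array([-0.34314396, -0.04119593]), np.float64(0.14657116328425523))
```

View pics/w5.png

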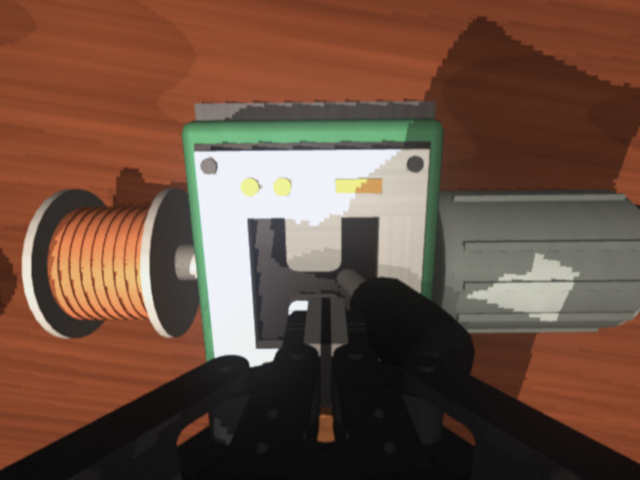

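```bash
python3 -m jog '[[0,0.2,0,0,0,0,0],[0,0.1,0,0,0,0,0],[0,0,0,0,0,0,0]]'
python3 - <<'E'
from h import *
where()
o=look('6',('scene',)); im=save('wrist','w6.png')[:,:,::-1].copy()
for sel,col in((-.30,(255,0,0)),(-.35,(0,255,0)),(-.4,(0,255,255))):
    a=wproj([lever(G+[.001,0,0],YAW,sel,0,L) for L in np.linspace(.04,.132,12)])
    cv2.polylines(im,[np.int32(a.round())],False,col,1)
g=[[x,y,0] for x in(-.033,.033) for y in (-.0295,-.0125,.0125,.0295)]+[[x,y,0] for x in(-.0075,.0075) for y in(-.0125,.0125)]
for p in wproj(gate2w(g)): cv2.circle(im,tuple(int(v) for v in p.round()),1,(0,0,255),-1)
cv2.imwrite('pics/w6m.png',cv2.resize(im[150:390,200:500],None,fx=2.5,fy=2.5))
E
```

```text
time: 6.55
eef_pos: [0.5672, -0.121, 0.1132]
ee_rot: [-3.133, -0.235, 0.001]
contact_force: [-0.7, 1.7, -0.4]
opening: 0.0
t 6.55 world [ 0.5672 -0.121   0.1132] gate mm [ 0.7 -8.  33.2] tool x ang rel -0.006 zaxis [-0.001  0.    -1.   ] F gate [-0.4  1.8 -0.4] q [-0.23  0.42  1.72  0.    1.    1.19] open 0.0
scene 0.75 479 (array([-0.36857833, -0.05153756]), np.float64(0.15726473958996556))
```

View pics/w6m.png

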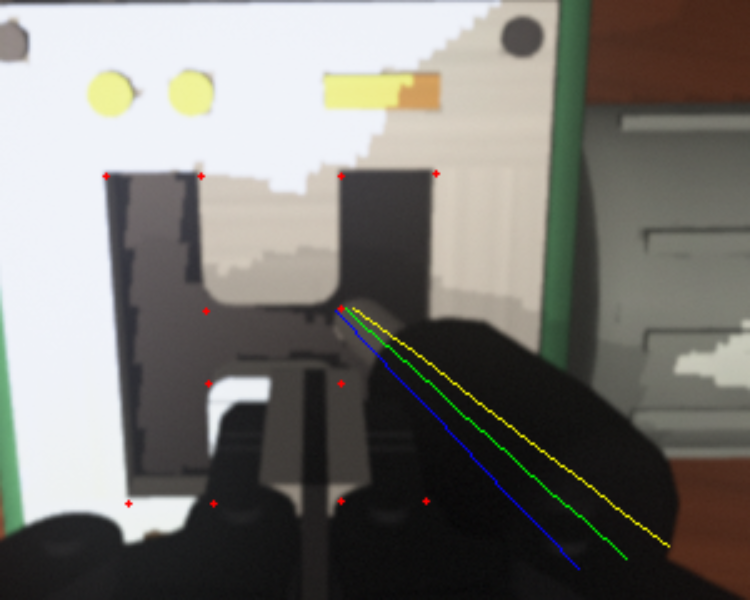

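Select is now about -0.36, with the stem inside the right-hand slot. I'll back off left, rise, turn 90° and go round to the far side.

```bash
python3 -m jog '[[0,-1.5,0,0,0,0,0],[0,-1,-3,0,0,0,0],[0,0,-5,0,0,0,0],[0,0,-3,0,0,-0.17,0],[0,0,0,0,0,-0.17,0]]'; python3 -m jog '[[0,0,0,0,0,-0.18,0],[0,0,0,0,0,-0.18,0],[0,0,0,0,0,-0.18,0],[0,0,0,0,0,-0.18,0],[0,0,0,0,0,-0.18,0]]';  python3 -m jog '[[0,0,0,0,0,-0.18,0],[0,0,0,0,0,-0.15,0],[0,0,0,0,0,0,0]]'
python3 - <<'E'
from h import *
where()
o=look('7',('scene',))
E
```

```text
time: 7.32
eef_pos: [0.5653, -0.0961, 0.2268]
ee_rot: [3.042, 0.77, 0.01]
contact_force: [-0.6, 0.6, -0.2]
opening: -0.003
time: 7.95
eef_pos: [0.5636, -0.0958, 0.2235]
ee_rot: [2.406, 2.019, 0.0]
contact_force: [-0.2, 0.7, 0.5]
opening: 0.004
time: 8.32
eef_pos: [0.5637, -0.0959, 0.2235]
ee_rot: [2.051, 2.379, 0.0]
contact_force: [-0.2, 0.6, -0.9]
opening: 0.001
t 8.32 world [ 0.5637 -0.0959  0.2235] gate mm [  1.2  17.3 143.5] tool x ang rel 1.563 zaxis [ 0.001 -0.    -1.   ] F gate [-0.1  0.6 -0.9] q [-0.19  0.32  1.59 -0.    1.24 -0.34] open 0.0
scene 0.85 484 (array([-0.35999718, -0.0490654 ]), np.float64(0.17049880638271142))
```

```bash
python3 -m jog '[[-2,4.9,0,0,0,0,0],[-3.3,0,0,0,0,0,0],[0,0,5.5,0,0,0,0],[0,0,5.5,0,0,0,0],[0,0,0,0,0,0,0]]'
python3 - <<'E'
from h import *
where()
o=look('8',('scene',))
E
```

```text
time: 9.05
eef_pos: [0.6169, -0.1407, 0.1091]
ee_rot: [-2.046, -2.372, 0.007]
contact_force: [0.2, -0.2, 0.0]
opening: 0.002
t 9.05 world [ 0.6169 -0.1407  0.1091] gate mm [ 46.8 -35.2  29.1] tool x ang rel 1.562 zaxis [-0.01   0.002 -1.   ] F gate [ 0.1 -0.3  0. ] q [-0.24  0.51  1.59 -0.    1.06 -0.39] open 0.0
scene 0.76 170 (array([-0.17036133,  0.32255859]), np.float64(0.5814963797264683))
```

View pics/scene8.png

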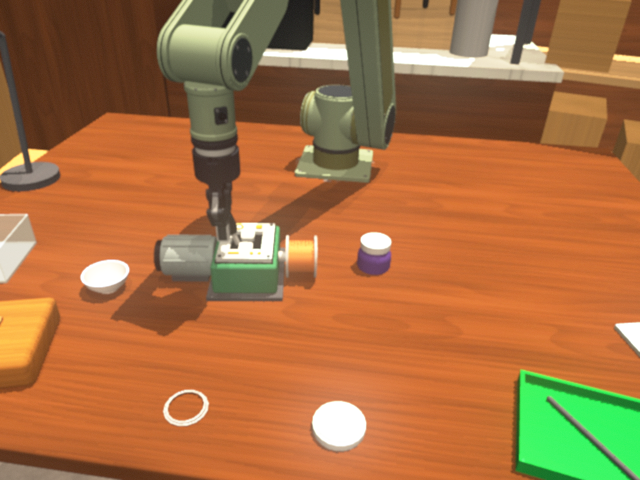

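```bash
python3 -m jog '[[0,-1.2,0,0,0,0,0],[0,-0.9,0,0,0,0,0],[0,-0.9,0,0,0,0,0],[0,-0.8,0,0,0,0,0],[0,0,0,0,0,0,0]]'
python3 - <<'E'
from h import *
where()
save('scene','scene9.png'); save('wrist','w9.png');save('top','top9.png')
a=cv2.imread('pics/scene9.png')[180:310,190:330];b=cv2.imread('pics/top9.png')[185:315,330:470]
cv2.imwrite('pics/c9.png',np.hstack([cv2.resize(a,(400,400)),cv2.resize(b,(400,400))]))
E
```

```text
time: 9.78
eef_pos: [0.5818, -0.1473, 0.1137]
ee_rot: [2.05, 2.38, -0.0]
contact_force: [0.9, -0.3, 0.3]
opening: 0.0
t 9.78 world [ 0.5818 -0.1473  0.1137] gate mm [ 11.1 -36.3  33.7] tool x ang rel 1.563 zaxis [ 0. -0. -1.] F gate [ 0.9 -0.4  0.3] q [-0.27  0.45  1.67 -0.    1.02 -0.42] open 0.0
```

View pics/c9.png

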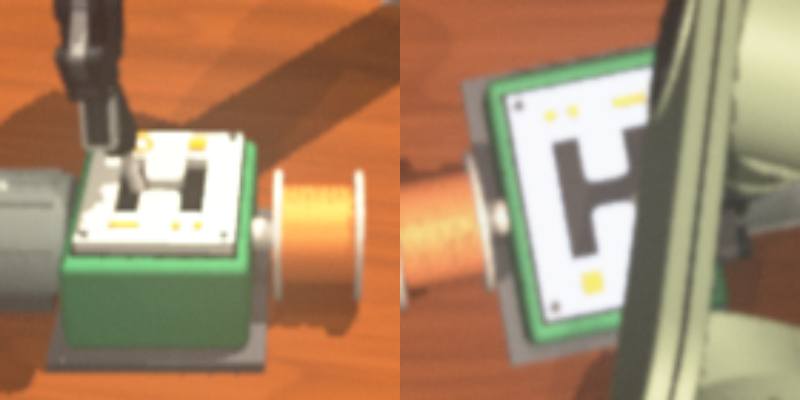

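View pics/w9.png

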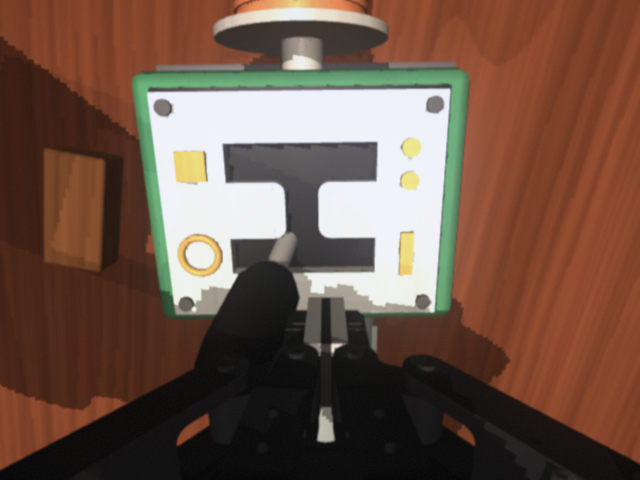

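In the wrist view the stem at about (285,240) is moving in the right-hand slot towards the ring (198,255). I'll keep pushing.

```bash
python3 -m jog '[[0,-0.7,0,0,0,0,0],[0,-0.7,0.1,0,0,0,0],[0,-0.6,0,0,0,0,0],[0,0,0,0,0,0,0]]'
python3 - <<'E'
from h import *
where()
save('wrist','w10.png')
E
```

```text
time: 10.42
eef_pos: [0.561, -0.1501, 0.1121]
ee_rot: [-2.048, -2.379, 0.003]
contact_force: [1.5, 1.1, 0.1]
opening: 0.002
t 10.43 world [ 0.561  -0.1501  0.1121] gate mm [ -9.9 -35.8  32.1] tool x ang rel 1.564 zaxis [-0.003  0.    -1.   ] F gate [1.6 0.8 0.1] q [-0.28  0.43  1.72 -0.    1.   -0.43] open 0.0
```

View pics/w10.png

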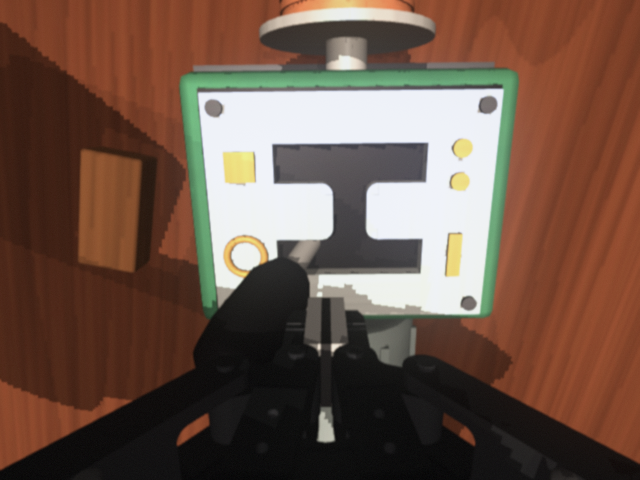

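Nearly there: the stem is at about (303,253) and the slot end at about (278,258). I'll take small steps until the force rises.

```bash
for i in 1; do python3 -m jog '[[0,-0.3,0,0,0,0,0],[0,-0.2,0,0,0,0,0],[0,0,0,0,0,0,0]]';done; python3 -c "
from h import *
where()"; python3 -m jog '[[0,-0.2,0,0,0,0,0],[0,-0.1,0,0,0,0,0],[0,0,0,0,0,0,0]]'
python3 -c "
from h import *
where()
save('wrist','w11.png')"
```

```text
time: 10.85
eef_pos: [0.5577, -0.1509, 0.1124]
ee_rot: [2.05, 2.381, 0.0]
contact_force: [3.3, 0.6, 0.0]
opening: 0.001
t 10.85 world [ 0.5577 -0.1509  0.1124] gate mm [-13.3 -36.1  32.4] tool x ang rel 1.564 zaxis [ 0. -0. -1.] F gate [3.3 0.1 0. ] q [-0.28  0.42  1.73 -0.    0.99 -0.43] open 0.0
time: 11.22
eef_pos: [0.5549, -0.1513, 0.1124]
ee_rot: [2.05, 2.38, 0.001]
contact_force: [4.3, 0.9, -0.4]
opening: -0.002
t 11.22 world [ 0.5549 -0.1513  0.1124] gate mm [-16.1 -36.1  32.4] tool x ang rel 1.564 zaxis [ 0.001 -0.    -1.   ] F gate [ 4.4  0.3 -0.4] q [-0.29  0.42  1.73  0.    0.99 -0.44] open -0.0
```

View pics/w11.png

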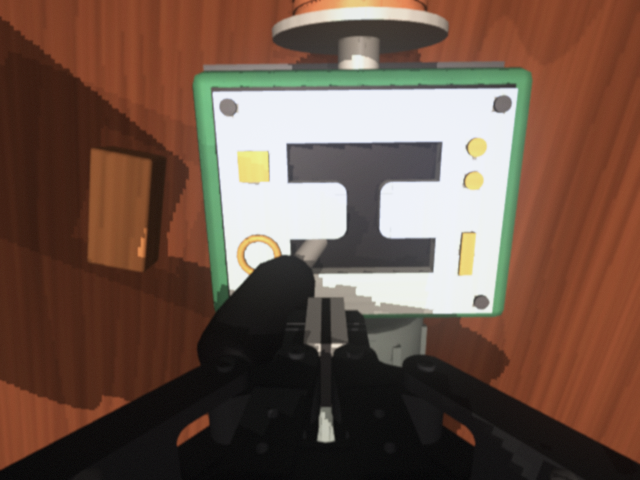

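```bash
python3 -m jog '[[0,-0.2,0,0,0,0,0],[0,-0.1,0,0,0,0,0],[0,0,0,0,0,0,0]]'; python3 -c "
from h import *
where()"; python3 -m jog '[[0,-0.2,0,0,0,0,0],[0,0,0,0,0,0,0]]'
python3 -c "
from h import *
where()"
```

```text
time: 11.65
eef_pos: [0.5537, -0.1518, 0.1129]
ee_rot: [2.048, 2.377, 0.004]
contact_force: [7.9, 1.6, -1.6]
opening: 0.001
t 11.65 world [ 0.5537 -0.1518  0.1129] gate mm [-17.4 -36.3  32.9] tool x ang rel 1.563 zaxis [ 0.005 -0.    -1.   ] F gate [ 8.1  0.3 -1.6] q [-0.29  0.41  1.74  0.    0.98 -0.44] open 0.0
time: 11.9
eef_pos: [0.5528, -0.1521, 0.1131]
ee_rot: [2.047, 2.375, 0.007]
contact_force: [8.3, 1.5, -2.3]
opening: 0.001
t 11.9 world [ 0.5528 -0.1521  0.1131] gate mm [-18.3 -36.5  33.1] tool x ang rel 1.563 zaxis [ 0.007 -0.    -1.   ] F gate [ 8.4  0.2 -2.3] q [-0.29  0.41  1.74  0.    0.98 -0.44] open 0.0
```

```bash
python3 -m jog '[[0,-0.4,0,0,0,0,0],[0,-0.3,0,0,0,0,0],[0,0,0,0,0,0,0],[0,0,0,0,0,0,0]]'; python3 -c "
from h import *
where()
save('wrist','w12.png')"
```

```text
time: 12.4
eef_pos: [0.55, -0.1533, 0.1143]
ee_rot: [2.043, 2.369, 0.016]
contact_force: [17.3, 3.1, -3.4]
opening: 0.001
t 12.4 world [ 0.55   -0.1533  0.1143] gate mm [-21.2 -37.3  34.3] tool x ang rel 1.562 zaxis [ 0.017 -0.001 -1.   ] F gate [17.6  0.4 -3.4] q [-0.29  0.4   1.75  0.    0.97 -0.44] open 0.0
```

View pics/w12.png

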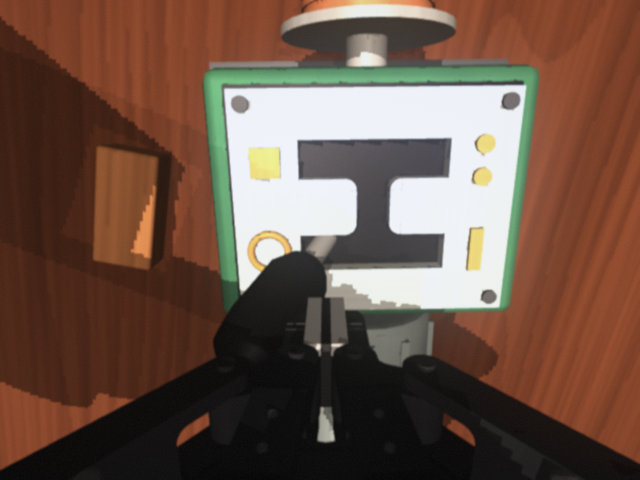

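```bash
python3 - <<'E'
from h import *
im=cv2.imread('pics/w12.png')
for sh,col in((-.35,(255,0,0)),(-.41,(0,255,0))):
    m=sil('w',-.365,sh,wproj).astype(np.uint8); m=cv2.resize(m,(640,480),interpolation=cv2.INTER_AREA)
    cs,_=cv2.findContours(m,0,1); cv2.drawContours(im,cs,-1,col,1)
g=[[x,y,0] for x in(-.033,.033) for y in (-.0295,-.0125,.0125,.0295)]
for p in wproj(gate2w(g)): cv2.circle(im,tuple(int(v) for v in p.round()),1,(0,0,255),-1)
cv2.imwrite('pics/w12m.png',cv2.resize(im[120:400,180:480],None,fx=2.5,fy=2.1))
E
```

```text
(no output)
```

View pics/w12m.png

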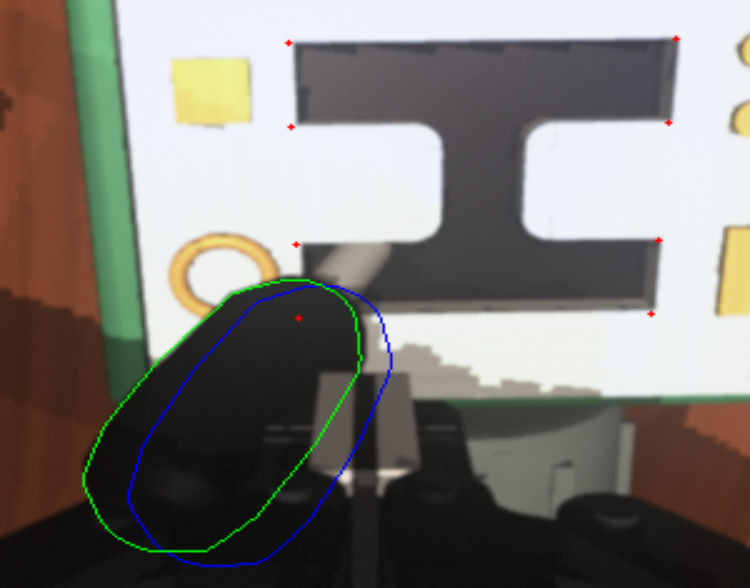

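The grip outline matches shift = -0.41, and a 17 N push against a 2 N lever means it is on its stop. I'll back off, rise and check.

```bash
python3 -m jog '[[0,1.2,0,0,0,0,0],[0,2,0,0,0,0,0],[0,0.5,-4,0,0,0,0],[0,0,-5.5,0,0,0,0],[0,0,-5,0,0,0,0]]'; python3 -m jog '[[5.5,0,-2,0,0,0,0],[5.5,0,0,0,0,0,0],[5.5,0,0,0,0,0,0],[5,0,0,0,0,0,0],[0,0,0,0,0,0,0]]'
python3 - <<'E'
from h import *
where()
o=look('13',('scene',))
save('top','top13.png')
for n in ['grip_mid','jar','bowl','block']:
  for c in ('top','scene'):
    if c=='scene': pass
    print(c,n,[(np.round(d['at'],4),round(d['score'],2)) for d in env.landmark_of(n,c)[:2]])
print(lever(G,YAW,-.36,-.41,.104))
a=cv2.imread('pics/scene13.png')[180:310,190:330];b=cv2.imread('pics/top13.png')[185:345,310:470]
cv2.imwrite('pics/c13.png',np.hstack([cv2.resize(a,(400,400)),cv2.resize(b,(400,400))]))
E
```

```text
time: 13.08
eef_pos: [0.5777, -0.1476, 0.2583]
ee_rot: [-2.048, -2.378, 0.004]
contact_force: [1.6, -0.2, -0.1]
opening: -0.002
time: 13.7
eef_pos: [0.5454, 0.0672, 0.2768]
ee_rot: [-2.043, -2.383, 0.005]
contact_force: [-0.4, 0.2, -0.4]
opening: 0.001
t 13.7 world [0.5454 0.0672 0.2768] gate mm [  8.5 181.3 196.8] tool x ang rel 1.568 zaxis [-0.004 -0.001 -1.   ] F gate [-0.4  0.3 -0.4] q [ 0.1   0.26  1.54 -0.    1.35 -0.05] open 0.0
scene 0.9 462 (array([-0.33491211, -0.33054199]), np.float64(0.15734173890202263))
top grip_mid [(array([ 0.5304, -0.15  ,  0.1158]), 0.8), (array([ 0.5678, -0.1129,  0.0023]), 0.67)]
scene grip_mid [(array([ 0.5306, -0.1527,  0.1116]), 0.91)]
top jar [(array([ 0.5003,  0.1308, -0.001 ]), 0.69), (array([ 0.6524, -0.3626, -0.0011]), 0.37)]
scene jar [(array([ 0.4944,  0.1323, -0.0021]), 0.71)]
top bowl [(array([ 0.6506, -0.3596, -0.0012]), 0.74)]
scene bowl [(array([ 0.6561, -0.3611,  0.0034]), 0.83)]
top block [(array([ 0.4362, -0.149 ,  0.0015]), 0.93)]
scene block []
[ 0.52946842 -0.15283294  0.11426637]
```

View pics/c13.png

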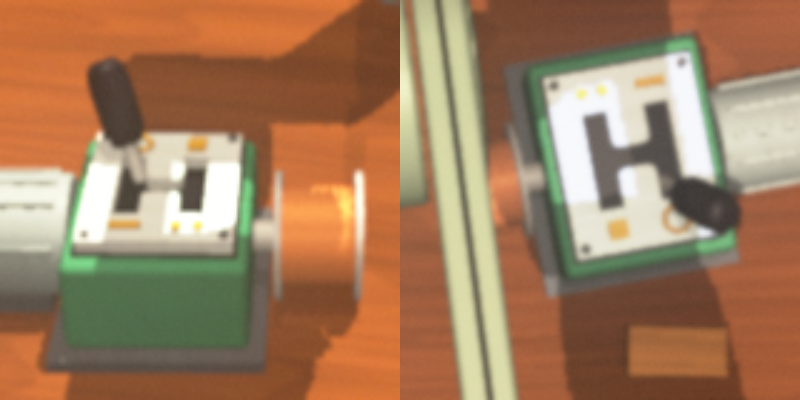

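View pics/top13.png

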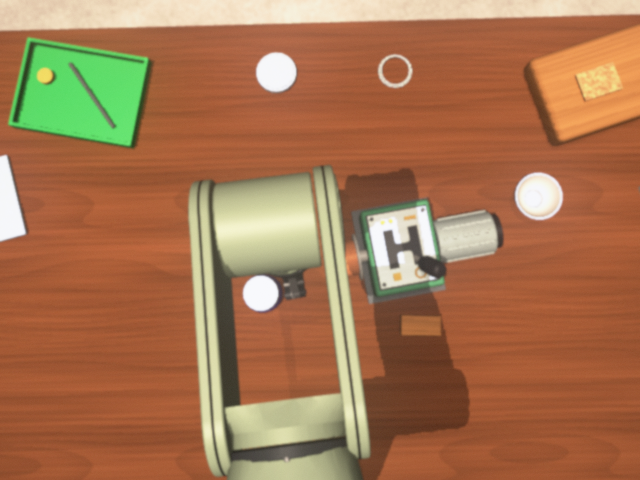

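The network landmarks give a shift of about -0.40, but the coarse scene-mask fit gives -0.33. I'll settle it with an unloaded close wrist view from the right side.

```bash
python3 -m jog '[[-5.5,-0.8,0,0,0,0,0],[-5.5,-0.8,0,0,0,0,0],[-5.5,-0.8,0,0,0,0,0],[-5.5,-0.8,0,0,0,0,0],[-5.5,-0.5,0,0,0,0,0]]';python3 -m jog '[[-3,0,1,0,0,0,0],[-1,0,1,0,0,0,0],[0,0,0,0,0,0,0],[0,0,0,0,0,0,0]]'
python3 - <<'E'
from h import *
where(); s=env.get_state()
im=save('wrist','w14.png')[:,:,::-1].copy()
print([(np.round(d['at'],4),round(d['score'],2)) for d in env.landmark_of('grip_mid','wrist')[:2]])
print([(np.round(d['at'],4),round(d['score'],2)) for d in env.landmark_of('gate_centre','wrist')[:2]])
raw=im.copy()
for sh,col in((-.33,(255,0,0)),(-.41,(0,255,0))):
    m=sil('w',-.355,sh,lambda P:wproj(P,s)).astype(np.uint8); m=cv2.resize(m,(640,480),interpolation=cv2.INTER_AREA)
    cs,_=cv2.findContours(m,0,1); cv2.drawContours(im,cs,-1,col,1)
g=[[x,y,0] for x in(-.033,.033) for y in (-.0295,-.0125,.0125,.0295)]
p=wproj(gate2w(g),s)
for q in p: cv2.circle(im,tuple(int(v) for v in q.round()),1,(0,0,255),-1)
cx,cy=p.mean(0); x0=int(max(0,min(440,cx-110)));y0=int(max(0,min(300,cy-70)))
cv2.imwrite('pics/w14m.png',cv2.resize(im[y0:y0+180,x0:x0+200],None,fx=3.3,fy=3.3))
E
```

```text
time: 14.88
eef_pos: [0.5514, -0.2144, 0.2775]
ee_rot: [2.05, 2.38, 0.0]
contact_force: [-0.3, -0.5, -0.1]
opening: 0.001
time: 15.38
eef_pos: [0.5578, -0.2507, 0.2577]
ee_rot: [-2.048, -2.382, -0.001]
contact_force: [0.0, -0.4, 0.1]
opening: -0.001
t 15.38 world [ 0.5578 -0.2507  0.2577] gate mm [ -28.7 -134.7  177.7] tool x ang rel 1.565 zaxis [ 0.  0. -1.] F gate [-0.  -0.4  0.1] q [-0.44  0.36  1.43  0.    1.35 -0.59] open -0.0
[(array([ 0.5276, -0.1565,  0.1145]), 0.73)]
[(array([ 0.565 , -0.1147,  0.0767]), 0.63), (array([ 0.4326, -0.1492, -0.0024]), 0.47)]
```

View pics/w14m.png

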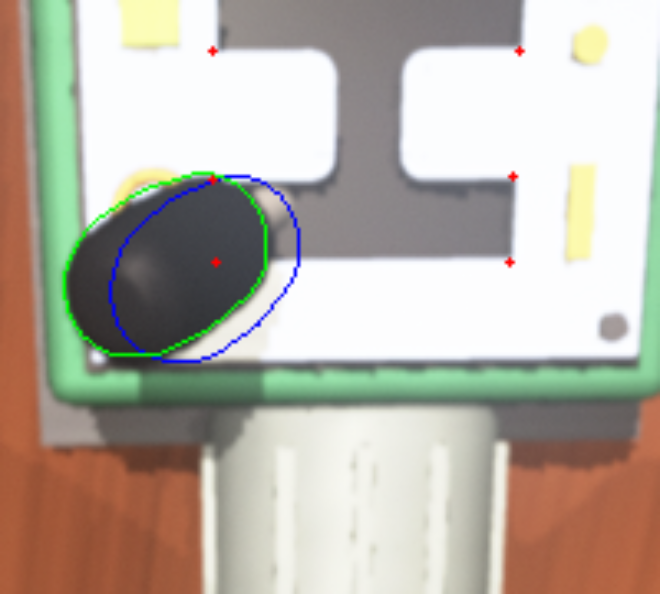

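The unloaded close view fits shift = -0.41 (green outline) and clearly not -0.33 (blue). The lever is home by the ring and the hand is clear, so I'm handing in.

```bash
python3 -c "
from h import *
where(); print(env.hand_in())"
```

```text
t 15.53 world [ 0.558  -0.2509  0.258 ] gate mm [ -28.6 -134.9  178. ] tool x ang rel 1.565 zaxis [ 0.001 -0.    -1.   ] F gate [-0.6 -0.2  0.2] q [-0.44  0.36  1.43  0.    1.35 -0.59] open -0.0
the job is handed in; nothing more can be done
None
```

The lever is fully home at the ring end of the right-hand slot (the robot's side), and I handed the job in at about 15.5 s with the hand clear.

**What I did:** The lever already stood level with the cross slot, so it needed no move to the middle. With the fingers shut and no gripping, I pushed it across the gate. I then went round to its far side and pushed it towards the robot until it met the stop. The force there rose to about 17 N, on a lever that takes about 2 N to move.

**Last checks:**
- **Lever:** the close wrist view after letting go fits select ≈ -0.355 and shift ≈ -0.41. The landmarks from the top and scene cameras give a shift of about -0.40.
- **Jar, bowl and block:** they were found within about 7 mm of where they started. That is about the scatter of the measurements, and the hand never went near them at their height.
- **Disagreement:** the coarse silhouette fit from the scene camera alone gave a shift of -0.33. The close wrist view clearly contradicted that, so I set it aside.

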